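Sanitise the joystick for the next visitor

ROBOT

A 6-joint arm with a two-finger parallel gripper is mounted at the origin on the work surface. World frame = base frame: x ahead of the robot, y to its left, z up, the work surface at z = 0. Lengths are in m, angles in rad, forces in N, time in s.
With the tool pointing down it reaches from about 0.35 to 0.975 m from the base axis. Payload 4.9 kg.
Tool frame: the origin (TCP) lies on the centre line of the jaws, within the pads' length; the fingertips stand 14 mm ahead of it and the grasp point (between the pads) lies 5 mm behind it; x points along the fingers, z is the direction in which the jaws open and shut, and the axes are right-handed (so a half turn about x gives the same grasp; the last joint's range is limited). The gripper opens to 85 mm and grips with 20 to 120 N. Pads are 22 mm wide; open, the fingers measure 114 mm over their backs; the gripper's body (76 mm by 85 mm) begins 54 mm behind the grasp point. The pads swing forward as they close: fully open they stand 13 mm farther back than shut.
Start: joints at [-1.267, 0.053, 1.613, -0, 1.476, -0.119], TCP at [0.256, -0.57, 0.245] pointing down, gripper open.
Joint ranges: [-3.01, 3.01], [-1.01, 2.22], [0.06, 2.58], [-1.02, 4.17], [0.09, 2.62], [-3.14, 3.14]. Speed limits (rad/s): [2.57, 2.57, 3.14, 3.14, 3.14, 3.14].

INTERFACE

Orientations are given as a rotation vector (axis times angle).
In Python, from station import ctrl gives the robot as it stands.
- The arm moves only by the tool move_arm, never from a script. Its argument "increments" is a list that holds one entry, the list of rows, each a list of 4 numbers: the shift along the tool's x, y, z in units of 25 cm (1.0 is 25 cm), then the turn about the tool's x in units of 90 degrees (1.0 is 90 degrees). A call has 1 to 20 rows; each row shifts and turns the commanded pose from where the row before left it, along the tool's axes as they then stand; what a row does not reach is not made up. A row lasts 1/12 s, in which the tool goes at most 41.7 mm and 7.16 degrees, less where a joint would pass 70% of its speed; a pose out of reach is approached as far as the arm can. A call with a number of a shift or a turn outside -1 to 1 is refused whole. A call with a gripper value outside its range is refused whole. "gripper" is the closure, from 0 (fully open) to 1 (shut), set as the call begins (left out, the last holds). The fingers move at their own pace and stop on an object; "squeeze" is the grip in N (left out, the last holds). Time passes only in rows, so rows that do not move let the fingers close. It gives the time, the measured TCP pose, the force and the opening at its end, in the units of the state.
- ctrl.get_obs(): the state, without advancing time (a new reading comes with each control period).
- ctrl.get_image(name): name is "scene" or "top" or "wrist"; returns a dict with "pixels" (400x640x3 uint8, red, green, blue), "depth" (400x640 float32, m along the optical axis (not along the pixel's ray), 0 where there is no reading), "K" (3x3 intrinsics, pixels), "extrinsics" (4x4, takes a point from camera to world coordinates); the wrist camera has in their place "tool_from_camera" (4x4, takes a point from camera to tool coordinates, whose origin is the TCP and whose axes are the tool frame's). Camera axes: x right, y up, looking along -z (the intrinsics and any distortion apply to the point x, -y, -z); pixel columns grow to the right and rows downward; lengths in m; the calibration is good to about 2 mm. A picture is of the moment at which its call begins: read the wrist's pose just before it.
- ctrl.finish_job(): hands the job in, once; it reports no verdict.
Trained networks look in the newest picture that a camera, given by its name, has taken for a name from the list of things; names that differ only in an ending like _2 or _b are one class to them, and where a whole thing is asked for, a point or a joint stands for the part that bears it (a point fixed in the world has none). Each returns a list of dicts, best first, with "score" (0 to 1); they miss things now and then, are a little off and sometimes report something else, mostly with a low value. They report only what shows in the picture. A call takes as long as a camera call. They do not tell look-alikes from the thing itself.
- ctrl.trace(camera, target): "region" (400x640 bool, what is visible of it) and "pixel" ([row, column] in pixels, amid what is visible of it).
The state is a dict: "t": time; "q": joint angles; "dq": joint speeds; "effort": joint torques, N m; "tool_pos": TCP position; "tool_rot": TCP orientation; "contact_force": force on the tool from outside, world axes, zero at the start; "wrist_torque": the same for the moment, N m; "opening": finger opening in m.
Only numpy, scipy, OpenCV 4.12 (cv2) and the standard library are available. Lean on these libraries where they do the work, as an engineer would, in place of code of your own. Each camera call takes 0.05 s, during which the arm holds its last target. There are 200 camera calls.

TASK

Freshen the joystick for the next visitor: set it down gently in the white drip tray with its red trigger facing the spray can, let go, and give the can's orange cap a short press, right down and straight up again (a second or so, not a long spray). Then set the joystick down gently, upright in the middle of the green mat. Do not spray while the joystick is out of the tray, and leave the other things on the desk where they are.

Things in the scene. Friction and masses are not known exactly. Their poses are not given: they have to be found in the camera images.
- joystick: Loose black joystick, 0.45 kg, rigid, upright. Base 110 x 110 x 32 mm, grey collar (radius 36 mm) to height 44 mm, then a straight flat-sided handgrip to 176 mm, 46 mm (x) by 34 mm (y): grasp across y at height 140 to 160 mm. Origin: centre of the base's underside, z up. The red trigger and the red strip on the base are on its +x side.
- joystick_trigger (a point): Front of the red trigger, 36 mm along the joystick's +x from its axis, 125 mm above its underside.
- station: Fixed spray station. Origin: under the centre of its drip tray, on the table, z up. White tray 160 x 160 mm, 150 x 150 inside, rim 18 mm high, inner floor 5 mm above the origin. Blue and white can (radius 30 mm) upright on a grey foot at x = 125 mm, y = 0, orange cap on top. Nozzle points along -x over the tray: the joystick's +x should point along the station's +x.
- cap_top (a point): Centre of the flat top of the orange cap, radius 19 mm, 192 mm above the table when up. It moves with the cap.
- cap (a joint): Travel of the sprung orange cap, m: 0 up, 0.012 right down; pressed straight down. About 3 N to start it, 9 N right down; it springs back by itself. Counts as pressed right down above 0.009, as up again below 0.002.
- timer (a joint): Small red flag in a black block beside the can that sinks slowly after the cap's travel with a lag of about 2 s (m): 0 at the start, about 0.005 when the cap was held down for 1 s, 0.0085 for 2.5 s; rises back after release. Above 0.0085 is a long spray. Needs no touching.
- mat: Fixed green mat, 180 x 180 mm, 4 mm thick, a darker square of 116 mm in its middle. Origin: centre of its underside on the table; z up.
- mouse: Black mouse, bystander, 100 mm along x, 60 mm wide, 34 mm high, origin under its middle.
- mug: Blue mug, bystander, radius 38 mm, 90 mm high, handle at +y, origin under its centre.
- radio: Grey hand-held radio lying flat, bystander, 110 mm along x plus a 50 mm black aerial, 55 mm wide, 32 mm high, origin under its middle.
Not all that is in view belongs to the job. What is shaped like the joystick but purple is not meant.

How it is judged:
On the way, in this order (a step that is already met when the one before it is completed fails the run):
1. the joystick stands flat in the drip tray, trigger towards the can, let go and at rest (x of joystick in the frame of station between -0.023 and 0.023 m and y of joystick in the frame of station between -0.023 and 0.023 m and z of joystick in the frame of station below 0.01 m and angle between joystick's own z axis and vertical below 0.06 rad and angle between the x axis of joystick and the x axis of station, either way round below 0.4 rad and x of joystick_trigger in the frame of station above 0 m and contact force between joystick and the fingers below 0.2 N and linear speed of joystick below 0.02 m/s), for 0.2 s.
2. the cap is pressed right down (beyond 9 mm) with the joystick in place (value of joint cap above 0.009 m and x of joystick in the frame of station between -0.023 and 0.023 m and y of joystick in the frame of station between -0.023 and 0.023 m and z of joystick in the frame of station below 0.01 m and angle between joystick's own z axis and vertical below 0.06 rad and angle between the x axis of joystick and the x axis of station, either way round below 0.4 rad and x of joystick_trigger in the frame of station above 0 m), for 0.1 s.
3. the cap is let up again (within 2 mm), the joystick still in place (value of joint cap below 0.002 m and x of joystick in the frame of station between -0.023 and 0.023 m and y of joystick in the frame of station between -0.023 and 0.023 m and z of joystick in the frame of station below 0.01 m and angle between joystick's own z axis and vertical below 0.06 rad and angle between the x axis of joystick and the x axis of station, either way round below 0.4 rad and x of joystick_trigger in the frame of station above 0 m), for 0.1 s.
At the end, for the whole second after the job is handed in: The joystick stands upright on the green mat, its centre within 35 mm of the mat's centre along each of the mat's sides, let go and at rest, and the cap is up (within 2 mm) (x of joystick in the frame of mat between -0.035 and 0.035 m and y of joystick in the frame of mat between -0.035 and 0.035 m and z of joystick in the frame of mat below 0.008 m and angle between joystick's own z axis and vertical below 0.06 rad and contact force between joystick and the fingers below 0.2 N and linear speed of joystick below 0.02 m/s and value of joint cap below 0.002 m); the robot touches nothing.
It fails at once if the cap pressed beyond 4 mm while the joystick is not standing in the drip tray with its trigger towards the can (within 0.4 rad) (value of joint cap above 0.004 m and not (x of joystick in the frame of station between -0.023 and 0.023 m and y of joystick in the frame of station between -0.023 and 0.023 m and z of joystick in the frame of station below 0.01 m and angle between joystick's own z axis and vertical below 0.06 rad and angle between the x axis of joystick and the x axis of station, either way round below 0.4 rad and x of joystick_trigger in the frame of station above 0 m)).
It fails at once if a long spray: the red timer flag beyond 8.5 mm (cap held right down for some 2.5 s) (value of joint timer above 0.0085 m).
It fails at once if the joystick banged down (over 80 N on the station or the mat) (contact force between joystick and station above 80 N or contact force between joystick and mat above 80 N).
It fails at once if the joystick knocked over (angle between joystick's own z axis and vertical above 0.7 rad).
It fails at once if a bystander moved by more than 30 mm (distance of any of mouse, mug, radio from where it was at the start of the episode above 0.03 m).
It also fails if it takes over 72 s, if anything falls off the work surface, if the arm or the gripper's body presses on something with over 40 N, if the wrist force passes 120 N, or if a joint passes its speed limit or range.

## Working session

There is one attempt and no reset: what is moved stays moved. The work goes in short steps, Python scripts to look and compute and a tool call to move; the robot and the scene stay as the last step left them, time stands still between calls to the robot, and variables do not carry over. Pictures are saved under pics/ and viewed, about 8 in all and at most 12, crops included, and the job is handed in when it is done.

Besides the shell and the picture viewer there is one more tool, called after ">>>" as name(argument=value, ...) on one line, values as JSON. move_arm: Moves the arm, as the interface text tells. Shifts and turns lie within -1 to 1; 1 stands for 25 cm of shift or 90 degrees of turn. Its arguments: {"type":"object","properties":{"increments":{"type":"array","items":{"type":"array","items":{"type":"array","items":{"type":"number","minimum":-1,"maximum":1}}}},"gripper":{"type":"number"},"squeeze":{"type":"number"}},"required":["increments"]}

```bash
ls; mkdir -p pics; cat > h.py <<'E'
import numpy as np, cv2
from scipy.spatial.transform import Rotation as R
from station import ctrl
def save(im,n): cv2.imwrite(f'pics/{n}.png',im['pixels'][:,:,::-1])
def cloud(im,T=None):
    T=im['extrinsics'] if T is None else T
    d=im['depth']; v,u=np.mgrid[:d.shape[0],:d.shape[1]]
    K=im['K']; x=(u-K[0,2])/K[0,0]*d; y=(v-K[1,2])/K[1,1]*d
    P=np.stack([x,-y,-d],-1)@T[:3,:3].T+T[:3,3]; P[d==0]=np.nan
    return P
E
python3 - <<'E'
from h import *
o=ctrl.get_obs();print(o['t'],o['tool_pos'],o['tool_rot'],R.from_rotvec(o['tool_rot']).as_matrix().round(3))
for c in('top','scene'):
    im=ctrl.get_image(c);save(im,c);P=cloud(im)
    np.savez(f'{c}.npz',P=P,px=im['pixels'])
    for n in('joystick','joystick_trigger','station','cap_top','mat','mouse','mug','radio'):
        for r in ctrl.trace(c,n)[:3]:
            q=P[r['region']];q=q[~np.isnan(q[:,0])]
            if len(q): print(c,n,round(r['score'],2),np.round(r['pixel']),np.median(q,0).round(3),np.percentile(q,2,0).round(3),np.percentile(q,98,0).round(3))
a=cv2.imread('pics/top.png');b=cv2.imread('pics/scene.png')
E
```

```text
pics
0.0 [ 0.2562839  -0.56939155  0.24407267] [ 0.8936251   1.38165282 -0.89147994] [[-0.001  0.912  0.41 ]
 [ 0.002  0.41  -0.912]
 [-1.     0.    -0.002]]
top joystick 0.78 [204. 408.] [ 0.461 -0.298  0.035] [ 0.404 -0.375 -0.001] [ 0.53  -0.242  0.18 ]
top joystick 0.61 [269. 396.] [ 0.262 -0.271  0.035] [ 0.202 -0.342  0.003] [ 0.318 -0.219  0.18 ]
top joystick 0.57 [211. 223.] [0.469 0.307 0.004] [ 0.378  0.215 -0.004] [0.561 0.397 0.012]
top joystick_trigger 0.74 [209. 406.] [ 0.461 -0.298  0.035] [ 0.403 -0.369  0.003] [ 0.526 -0.243  0.18 ]
top joystick_trigger 0.65 [270. 399.] [ 0.263 -0.269  0.036] [ 0.202 -0.335  0.023] [ 0.318 -0.22   0.18 ]
top station 0.69 [195. 300.] [0.507 0.045 0.009] [ 0.387 -0.064 -0.002] [0.627 0.154 0.192]
top station 0.33 [170. 284.] [0.569 0.089 0.191] [0.549 0.072 0.148] [0.588 0.108 0.198]
top cap_top 0.71 [169. 282.] [0.57  0.089 0.192] [0.551 0.074 0.172] [0.59  0.108 0.198]
top mat 0.67 [209. 223.] [0.469 0.306 0.004] [ 0.378  0.215 -0.004] [0.561 0.398 0.012]
top mat 0.57 [134. 385.] [ 0.711 -0.247  0.025] [ 0.669 -0.28   0.012] [ 0.75  
[... 659 characters left out ...]
  0.037] [ 0.414 -0.364  0.004] [ 0.535 -0.239  0.177]
scene station 0.76 [235. 340.] [0.539 0.057 0.01 ] [ 0.387 -0.063 -0.   ] [0.633 0.157 0.191]
scene cap_top 0.73 [228. 351.] [0.578 0.092 0.19 ] [0.554 0.077 0.182] [0.592 0.107 0.196]
scene mat 0.86 [256. 417.] [0.477 0.309 0.003] [ 0.378  0.216 -0.003] [0.564 0.397 0.008]
scene mouse 0.63 [246. 231.] [ 0.721 -0.243  0.024] [ 0.675 -0.28   0.012] [ 0.76  -0.212  0.033]
scene mouse 0.41 [227. 349.] [0.577 0.091 0.19 ] [0.486 0.067 0.057] [0.592 0.109 0.195]
scene mug 0.6 [303. 372.] [0.691 0.234 0.043] [0.662 0.198 0.001] [0.735 0.284 0.091]
scene radio 0.64 [221. 206.] [ 0.686 -0.362  0.028] [ 0.629 -0.398  0.006] [ 0.763 -0.335  0.034]
```

View pics/top.png

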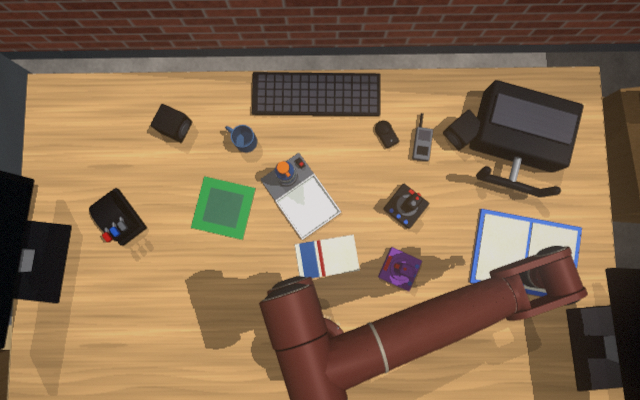

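View pics/scene.png

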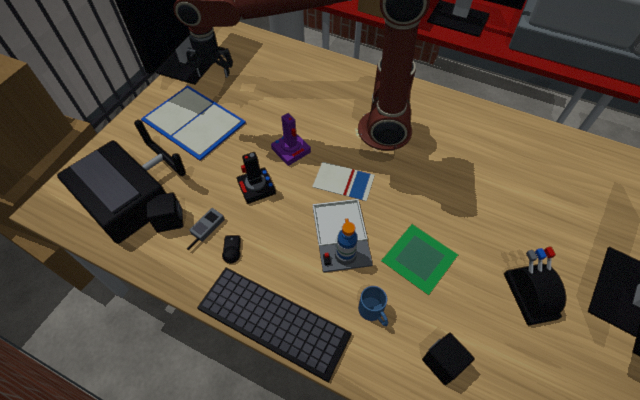

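The top view shows the black joystick at (204,408), the purple decoy at (269,397), and the station with its tray at (207,307) and cap at (169,283). The mat is at (208,223). Next I'll work out the orientations.

```bash
python3 - <<'E'
from h import *
for c in('top','scene'):
    z=np.load(c+'.npz');P=z['P'];px=z['px'].astype(int);hsv=cv2.cvtColor(z['px'],cv2.COLOR_RGB2HSV)
    def rect(m,n):
        q=P[m][:,:2].astype(np.float32); r=cv2.minAreaRect(q); print(c,n,m.sum(),'mean',P[m].mean(0).round(3),'rect',np.round(r[0],3),np.round(r[1],3),round(r[2],1))
    x,y,h=P[...,0],P[...,1],P[...,2]
    J=(abs(x-.465)<.1)&(abs(y+.30)<.1)
    rect(J&(h>.165),'griptop'); rect(J&(h>.024)&(h<.05),'base')
    red=(px[...,0]>110)&(px[...,1]<70)&(px[...,2]<70)
    rect(J&red&(h>.02)&(h<.05),'redbase')
    if (J&red&(h>.1)).any():rect(J&red&(h>.1),'redtrig')
    S=(abs(x-.49)<.16)&(abs(y-.03)<.15)
    w=(hsv[...,1]<40)&(hsv[...,2]>120)
    rect(S&w&(h<.03)&(h>-.01),'tray'); 
    org=(px[...,0]>180)&(px[...,2]<60)
    rect(S&org&(h>.185),'cap'); 
    M=(abs(x-.47)<.15)&(abs(y-.307)<.13)&(px[...,1]>px[...,0]+30)&(h<.02)
    rect(M,'mat')
E
```

```text
top griptop 165 mean [ 0.466 -0.306  0.176] rect [ 0.467 -0.307] [0.035 0.047] 50.0
top base 811 mean [ 0.463 -0.301  0.034] rect [ 0.467 -0.307] [0.11  0.111] 50.6
top redbase 21 mean [ 0.514 -0.323  0.034] rect [ 0.513 -0.323] [0.016 0.012] 44.4
top redtrig 14 mean [ 0.481 -0.317  0.17 ] rect [ 0.483 -0.318] [0.009 0.026] 55.7
top tray 2701 mean [0.456 0.01  0.006] rect [0.47 0.02] [0.358 0.186] 22.3
top cap 113 mean [0.571 0.089 0.192] rect [0.569 0.091] [0.042 0.034] 5.9
top mat 2783 mean [0.47  0.307 0.004] rect [0.471 0.308] [0.181 0.179] 76.8
scene griptop 134 mean [ 0.472 -0.303  0.174] rect [ 0.47  -0.304] [0.036 0.045] 46.8
scene base 629 mean [ 0.479 -0.296  0.034] rect [ 0.468 -0.305] [0.114 0.11 ] 51.0
scene redbase 32 mean [ 0.504 -0.334  0.035] rect [ 0.503 -0.335] [0.049 0.009] 52.8
scene redtrig 13 mean [ 0.487 -0.321  0.151] rect [ 0.486 -0.319] [0.011 0.024] 41.5
scene tray 1756 mean [0.449 0.002 0.005] rect [0.431 0.004] [0.272 0.183] 22.5
scene cap 0 mean [nan nan nan] rect [0. 0.] [0. 0.] 0.0
scene mat 2789 mean [0.475 0.309 0.003] rect [0.471 0.307] [0.179 0.183] 76.3<stdin>:5: RuntimeWarning: Mean of empty slice.
  ret = um.true_divide(
```

```bash
cat >> h.py <<'E'
def go(x,y,z,yaw=None):
    "units to target: turn (about tool x) first, then tool-frame shift after that turn"
    o=ctrl.get_obs();M=R.from_rotvec(o['tool_rot']).as_matrix()
    y0=np.degrees(np.arctan2(M[1,2],M[0,2])); yaw=y0 if yaw is None else yaw
    turn=(y0-yaw+180)%360-180
    M2=M@R.from_rotvec([np.radians(turn),0,0]).as_matrix()
    d=M2.T@(np.array([x,y,z])-o['tool_pos'])
    print('yaw',y0.round(1),'turn units',(turn/90).round(4),'shift units',(d/.25).round(4),'len mm',(np.linalg.norm(d)*1e3).round(), 'tilt',M[:,0].round(3))
E
python3 - <<'E'
from h import *
z=np.load('top.npz');P=z['P'];hsv=cv2.cvtColor(z['px'],cv2.COLOR_RGB2HSV)
x,y,h=np.moveaxis(P,-1,0)
w=((abs(x-.46)<.13)&(abs(y-.01)<.13)&(hsv[...,1]<40)&(hsv[...,2]>140)&(h<.03)).astype(np.uint8)
n,l,s,_=cv2.connectedComponentsWithStats(w); k=1+np.argmax(s[1:,4]); m=l==k
r=cv2.minAreaRect(P[m][:,:2].astype(np.float32)); print(r,m.sum()); 
c=np.array(r[0]);cap=np.array([.571,.090]);print(np.linalg.norm(cap-c),np.degrees(np.arctan2(*(cap-c)[::-1])))
go(.468,-.305,.26,-129.5)
E
```

```text
((0.4717928171157837, 0.02114715427160263), (0.16280658543109894, 0.15940500795841217), 34.699729919433594) 2279
0.12075917977827118 34.7618410775027
yaw -65.8 turn units 0.7081 shift units [-0.0587 -0.0211 -1.3561] len mm 339.0 tilt [ 0. -0. -1.]
```

>>> move_arm(increments=[[[-0.0065,0,0,0.0787],[-0.0065,0,0,0.0787],[-0.0065,0,0,0.0787],[-0.0065,0,0,0.0787],[-0.0065,0,0,0.0787],[-0.0065,0,0,0.0787],[-0.0065,0,0,0.0787],[-0.0065,0,0,0.0787],[-0.0065,0,0,0.0787]]], gripper=0, squeeze=50)

```text
t: 1.65
tool_pos: [0.2564, -0.5699, 0.26]
tool_rot: [1.701, 0.795, -1.701]
contact_force: [0.6, 0.2, -1.2]
opening: 0.0855
```

>>> move_arm(increments=[[[0,-0.0015,-0.05,0],[0,-0.0015,-0.1,0],[0,-0.0015,-0.1,0],[0,-0.0015,-0.1,0],[0,-0.0015,-0.1,0],[0,-0.0015,-0.1,0],[0,-0.0015,-0.1,0],[0,-0.0015,-0.1,0],[0,-0.0015,-0.1,0],[0,-0.0015,-0.1,0],[0,-0.0015,-0.1,0],[0,-0.0015,-0.1,0],[0,-0.0015,-0.1,0],[0,-0.0015,-0.1,0],[0,0,-0.006,0],[0,0,0,0],[0,0,0,0]]])

```text
t: 3.07
tool_pos: [0.468, -0.3049, 0.2598]
tool_rot: [1.695, 0.801, -1.695]
contact_force: [0.1, 0.4, -0.7]
opening: 0.0856
```

```bash
python3 - <<'E'
from h import *
o=ctrl.get_obs();print(o['t'],o['tool_pos'],o['opening'],o['q'].round(2) if hasattr(o['q'],'round') else o['q'])
T=np.eye(4);T[:3,:3]=R.from_rotvec(o['tool_rot']).as_matrix();T[:3,3]=o['tool_pos']
im=ctrl.get_image('wrist');save(im,'w1')
P=cloud(im,T@im['tool_from_camera']);h=P[...,2];J=(abs(P[...,0]-.468)<.08)&(abs(P[...,1]+.305)<.08)
for n,m in(('top',J&(h>.17)&(h<.182)),('base',J&(h>.025)&(h<.038))):
    print(n,m.sum(),cv2.minAreaRect(P[m][:,:2].astype(np.float32)) if m.any() else '')
go(.468,-.305,.145,-129.5)
E
```

```text
3.0667 [ 0.46796252 -0.30487577  0.25984894] 0.08557590331043546 [-0.71 -0.11  1.75 -0.    1.5   1.55]
top 3304 ((0.4675544202327728, -0.3077108860015869), (0.033855635672807693, 0.0443572960793972), 50.132686614990234)
base 6193 ((0.46704867482185364, -0.3073842525482178), (0.11017436534166336, 0.1085527092218399), 50.616241455078125)
yaw -129.5 turn units 0.0003 shift units [ 4.595e-01  1.000e-04 -1.800e-03] len mm 115.0 tilt [-0. -0. -1.]
```

View pics/w1.png

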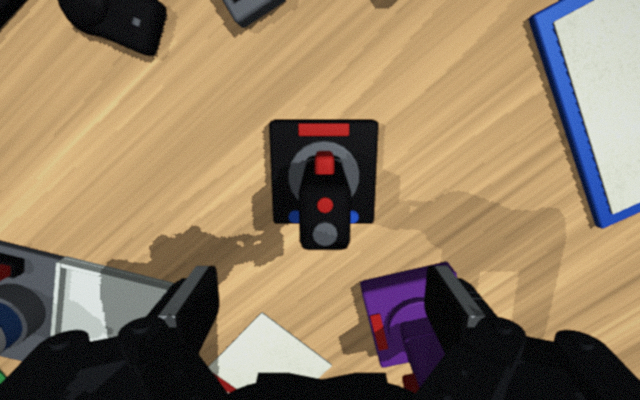

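The close view confirms this is the black joystick, with its grip at (225,325) and the red strip at the top (129,325). The jaws are aligned across its y. Descending and grasping.

>>> move_arm(increments=[[[0.03,0.005,0.01,0],[0.05,0,0,0],[0.05,0,0,0],[0.05,0,0,0],[0.05,0,0,0],[0.05,0,0,0],[0.05,0,0,0],[0.05,0,0,0],[0.04,0,0,0],[0.03,0,0,0],[0.01,0,0,0],[0,0,0,0]]])

```text
t: 4.12
tool_pos: [0.4672, -0.3076, 0.144]
tool_rot: [1.696, 0.801, -1.697]
contact_force: [0.2, 0.2, -0.6]
opening: 0.0856
```

>>> move_arm(increments=[[[0,0,0,0],[0,0,0,0],[0,0,0,0],[0,0,0,0],[0,0,0,0],[0,0,0,0],[0,0,0,0],[0,0,0,0],[0,0,0,0],[0,0,0,0],[0,0,0,0],[0,0,0,0]]], gripper=1, squeeze=50)

```text
t: 5.12
tool_pos: [0.468, -0.308, 0.1457]
tool_rot: [1.697, 0.799, -1.695]
contact_force: [1.3, 3.4, 6.2]
opening: 0.0338
```

>>> move_arm(increments=[[[-0.02,0,0,0],[-0.03,0,0,0],[-0.05,0,0,0],[-0.05,0,0,0],[-0.05,0,0,0],[-0.04,0,0,0],[-0.02,0,0,0],[0,0,0,0],[0,0,0,0]]])

```text
t: 5.87
tool_pos: [0.4676, -0.3079, 0.2103]
tool_rot: [1.697, 0.799, -1.696]
contact_force: [-1.0, -1.1, -5.7]
opening: 0.0334
```

```bash
python3 - <<'E'
from h import *
go(.469,.020,.21,-129.5+74.2)
E
```

```text
yaw -129.5 turn units -0.8247 shift units [ 7.0000e-04  7.5150e-01 -1.0752e+00] len mm 328.0 tilt [ 0. -0. -1.]
```

>>> move_arm(increments=[[[0,0,0,-0.03],[0,0,0,-0.06],[0,0,0,-0.06],[0,0,0,-0.06],[0,0,0,-0.06],[0,0,0,-0.06],[0,0,0,-0.06],[0,0,0,-0.06],[0,0,0,-0.06],[0,0,0,-0.06],[0,0,0,-0.06],[0,0,0,-0.06],[0,0,0,-0.06],[0,0,0,-0.05],[0,0,0,-0.0247],[0,0,0,0]]])

```text
t: 7.2
tool_pos: [0.467, -0.3074, 0.2086]
tool_rot: [0.753, 1.439, -0.752]
contact_force: [0.3, 0.9, -6.5]
opening: 0.0335
```

>>> move_arm(increments=[[[0,0.014,-0.02,0],[0,0.028,-0.04,0],[0,0.042,-0.06,0],[0,0.049,-0.07,0],[0,0.049,-0.07,0],[0,0.049,-0.07,0],[0,0.049,-0.07,0],[0,0.049,-0.07,0],[0,0.049,-0.07,0],[0,0.049,-0.07,0],[0,0.049,-0.07,0],[0,0.049,-0.07,0],[0,0.049,-0.07,0],[0,0.049,-0.07,0],[0,0.049,-0.07,0],[0,0.0385,-0.055,0],[0,0.028,-0.04,0],[0,0.014,-0.02,0],[0,0,0,0],[0,0,0,0]]])

```text
t: 8.87
tool_pos: [0.4689, 0.0204, 0.2099]
tool_rot: [0.752, 1.437, -0.753]
contact_force: [-0.1, -0.5, -5.4]
opening: 0.0338
```

```bash
python3 - <<'E'
from h import *
o=ctrl.get_obs();print(o['t'],o['tool_pos'],o['opening'],o['q'])
T=np.eye(4);T[:3,:3]=R.from_rotvec(o['tool_rot']).as_matrix();T[:3,3]=o['tool_pos']
im=ctrl.get_image('wrist');save(im,'w2')
P=cloud(im,T@im['tool_from_camera']);h=P[...,2]
hsv=cv2.cvtColor(im['pixels'],cv2.COLOR_RGB2HSV)
m=(hsv[...,0]>5)&(hsv[...,0]<20)&(hsv[...,1]>200)&(h>.187)&(h<.2)&(abs(P[...,0]-.57)<.05)&(abs(P[...,1]-.09)<.05)
if m.any(): print('cap',m.sum(),P[m].mean(0),cv2.minEnclosingCircle(P[m][:,:2].astype(np.float32)))
go(.469,.020,.152,-55.3)
E
```

```text
8.8667 [0.46885335 0.0204028  0.20985232] 0.0338349696846547 [-1.14987440e-01 -3.10926778e-01  2.00269581e+00 -5.25157245e-04
  1.44991507e+00  8.49649512e-01]
cap 45 [0.55871223 0.08044801 0.18964087] ((0.5598357319831848, 0.0809069573879242), 0.008566987700760365)
yaw -55.3 turn units -0.0001 shift units [ 2.316e-01  2.000e-04 -1.000e-04] len mm 58.0 tilt [-0.    -0.001 -1.   ]
```

View pics/w2.png

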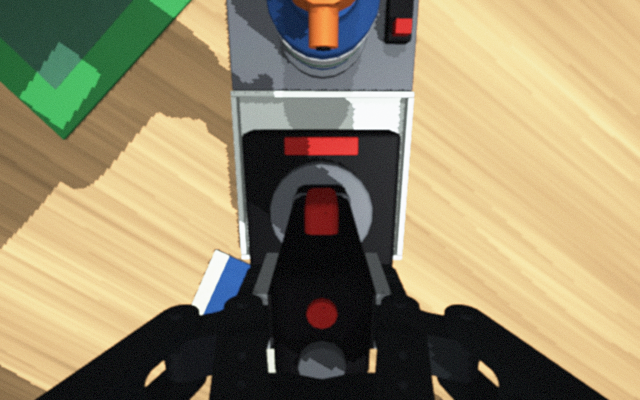

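The joystick is centred between the tray walls, with its trigger towards the can (cap at (25,323)). Lowering it gently.

>>> move_arm(increments=[[[0.01,0,0,0],[0.025,0,0,0],[0.03,0,0,0],[0.03,0,0,0],[0.03,0,0,0],[0.03,0,0,0],[0.02,0,0,0],[0.015,0,0,0],[0.012,0,0,0],[0.008,0,0,0],[0.004,0,0,0],[0,0,0,0],[0,0,0,0]]])

```text
t: 10.0
tool_pos: [0.4694, 0.0202, 0.1568]
tool_rot: [0.753, 1.436, -0.752]
contact_force: [-0.0, -0.4, -4.7]
opening: 0.0336
```

>>> move_arm(increments=[[[0.004,0,0,0],[0.004,0,0,0],[0.004,0,0,0],[0.004,0,0,0],[0.004,0,0,0],[0,0,0,0]]])

```text
t: 10.5
tool_pos: [0.469, 0.0202, 0.1511]
tool_rot: [0.753, 1.437, -0.753]
contact_force: [0.2, 0.2, -5.7]
opening: 0.0332
```

>>> move_arm(increments=[[[0.003,0,0,0],[0.003,0,0,0],[0,0,0,0]]])

```text
t: 10.75
tool_pos: [0.4694, 0.0202, 0.1507]
tool_rot: [0.753, 1.436, -0.752]
contact_force: [-2.9, 1.1, 1.2]
opening: 0.033
```

Contact: the force went from -5.7 to +1.2 N. Releasing and rising.

>>> move_arm(increments=[[[0,0,0,0],[0,0,0,0],[0,0,0,0],[0,0,0,0],[0,0,0,0],[0,0,0,0],[0,0,0,0],[0,0,0,0],[0,0,0,0],[0,0,0,0]]], gripper=0)

```text
t: 11.58
tool_pos: [0.4691, 0.0202, 0.1499]
tool_rot: [0.753, 1.437, -0.753]
contact_force: [0.7, 0.2, -0.8]
opening: 0.0856
```

>>> move_arm(increments=[[[-0.02,0,0,0],[-0.04,0,0,0],[-0.06,0,0,0],[-0.06,0,0,0],[-0.06,0,0,0],[-0.06,0,0,0],[-0.06,0,0,0],[-0.05,0,0,0],[-0.03,0,0,0],[0,0,0,0],[0,0,0,0]]])

```text
t: 12.5
tool_pos: [0.4693, 0.0202, 0.2602]
tool_rot: [0.753, 1.436, -0.752]
contact_force: [0.1, -0.7, -0.5]
opening: 0.085
```

```bash
python3 - <<'E'
from h import *
o=ctrl.get_obs();print(o['t'],o['tool_pos'],o['opening'])
T=np.eye(4);T[:3,:3]=R.from_rotvec(o['tool_rot']).as_matrix();T[:3,3]=o['tool_pos']
im=ctrl.get_image('wrist');save(im,'w3')
P=cloud(im,T@im['tool_from_camera']);h=P[...,2]
J=(abs(P[...,0]-.469)<.08)&(abs(P[...,1]-.02)<.08)
hsv=cv2.cvtColor(im['pixels'],cv2.COLOR_RGB2HSV)
for n,m in(('top',J&(h>.17)&(h<.187)),('base',J&(h>.031)&(h<.043))):
    print(n,m.sum(),P[m][:,2].mean(),cv2.minAreaRect(P[m][:,:2].astype(np.float32)) if m.any() else '')
m=(hsv[...,0]>5)&(hsv[...,0]<20)&(hsv[...,1]>200)&(h>.187)&(h<.197)&(abs(P[...,0]-.57)<.05)&(abs(P[...,1]-.09)<.05)
if m.any(): print('cap',m.sum(),P[m].mean(0),cv2.minEnclosingCircle(P[m][:,:2].astype(np.float32)))
im=ctrl.get_image('top');P=cloud(im);m=(im['pixels'][...,0]>180)&(im['pixels'][...,2]<60)&(P[...,2]>.185)&(P[...,2]<.2)&(abs(P[...,0]-.57)<.05)&(abs(P[...,1]-.09)<.05)
if m.any(): print('cap top',m.sum(),P[m].mean(0),cv2.minEnclosingCircle(P[m][:,:2].astype(np.float32)))
go(.571,.090,.26)
E
```

```text
12.5 [0.46926801 0.02020523 0.26022535] 0.08503281013488208
top 3673 0.1806579645784507 ((0.5006343126296997, 0.04179827868938446), (0.12409407645463943, 0.03393706679344177), 35.43544006347656)
base 6532 0.03714135815236484 ((0.4904937744140625, 0.03388669341802597), (0.16278769075870514, 0.10999322682619095), 34.675697326660156)
cap 84 [0.55778105 0.08283659 0.18927348] ((0.5595852136611938, 0.08310046792030334), 0.01707465946674347)
cap top 42 [0.58136006 0.09292375 0.191701  ] ((0.5753099322319031, 0.09130249172449112), 0.01739042066037655)
yaw -55.3 turn units 0.0 shift units [-0.0054  0.4953  0.0036] len mm 124.0 tilt [-0.002  0.    -1.   ]
```

View pics/w3.png

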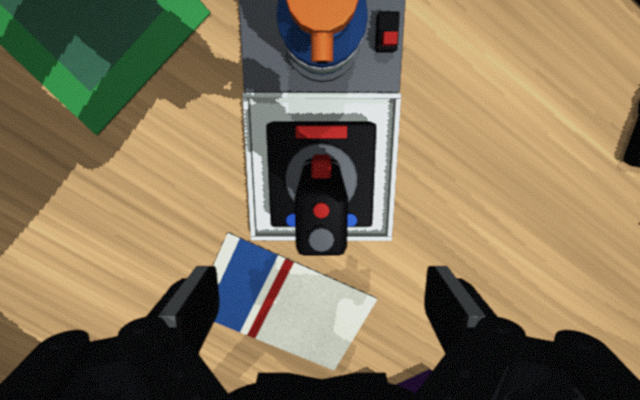

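The joystick stands centred in the tray (base rows 122–228, tray rows 96–240), trigger towards the cap at (15,320). Now I'll close the gripper and go above the cap.

>>> move_arm(increments=[[[-0.0054,0.02,0.0036,0],[0,0.04,0,0],[0,0.05,0,0],[0,0.05,0,0],[0,0.05,0,0],[0,0.05,0,0],[0,0.05,0,0],[0,0.05,0,0],[0,0.05,0,0],[0,0.04,0,0],[0,0.03,0,0],[0,0.0153,0,0],[0,0,0,0],[0,0,0,0]]], gripper=1)

```text
t: 13.77
tool_pos: [0.5714, 0.09, 0.2611]
tool_rot: [0.752, 1.437, -0.753]
contact_force: [-0.2, 0.3, 0.5]
opening: -0.0001
```

>>> move_arm(increments=[[[0.02,0,0,0],[0.03,0,0,0],[0.04,0,0,0],[0.04,0,0,0],[0.03,0,0,0],[0.02,0,0,0],[0.01,0,0,0],[0,0,0,0],[0,0,0,0]]])

```text
t: 14.52
tool_pos: [0.5716, 0.09, 0.2139]
tool_rot: [0.753, 1.436, -0.752]
contact_force: [0.5, 0.8, -0.3]
opening: 0.0
```

```bash
python3 - <<'E'
from h import *
o=ctrl.get_obs();print(o['t'],o['tool_pos'],o['opening'],o['contact_force'])
go(.571,.090,.205)
im=ctrl.get_image('scene');c=im['pixels'][150:290,270:430,::-1];cv2.imwrite('pics/s2.png',cv2.resize(c,None,fx=4,fy=4))
E
```

```text
14.5167 [0.57159346 0.08998479 0.21390332] 2.759782335770417e-06 [ 0.48628295  0.84259193 -0.3179605 ]
yaw -55.3 turn units 0.0 shift units [ 0.0356 -0.0019 -0.0014] len mm 9.0 tilt [ 0. -0. -1.]
```

View pics/s2.png

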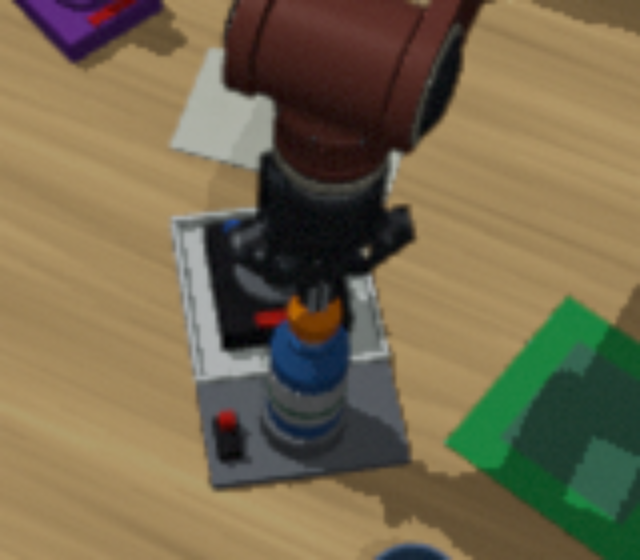

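The shut fingers are right above the orange cap at (318,310) in the crop. Pressing, with a short hold.

>>> move_arm(increments=[[[0.02,0,0,0],[0.02,0,0,0],[0.016,0,0,0],[0.01,0,0,0],[0.005,0,0,0],[0,0,0,0],[0,0,0,0]]])

```text
t: 15.15
tool_pos: [0.5723, 0.09, 0.1976]
tool_rot: [0.753, 1.435, -0.752]
contact_force: [-0.5, -0.2, 7.6]
opening: 0.0001
```

>>> move_arm(increments=[[[0.01,0,0,0],[0.004,0,0,0],[0,0,0,0],[0,0,0,0]]])

```text
t: 15.48
tool_pos: [0.5723, 0.09, 0.1945]
tool_rot: [0.753, 1.434, -0.751]
contact_force: [-1.5, 0.0, 7.8]
opening: -0.0001
```

>>> move_arm(increments=[[[0.006,0,0,0],[0,0,0,0],[0,0,0,0]]])

```text
t: 15.73
tool_pos: [0.5723, 0.09, 0.194]
tool_rot: [0.753, 1.434, -0.751]
contact_force: [-4.3, 0.9, 12.4]
opening: 0.0
```

Reached the stop: 12.4 N and the height no longer changes. Going straight up.

>>> move_arm(increments=[[[-0.03,0,0,0],[-0.04,0,0,0],[-0.05,0,0,0],[-0.06,0,0,0],[-0.06,0,0,0],[-0.06,0,0,0],[-0.03,0,0,0],[0,0,0,0],[0,0,0,0]]])

```text
t: 16.48
tool_pos: [0.5714, 0.09, 0.2734]
tool_rot: [0.753, 1.437, -0.753]
contact_force: [-0.4, 0.8, -0.0]
opening: 0.0
```

```bash
python3 - <<'E'
from h import *
go(.469,.0202,.262)
E
```

```text
yaw -55.3 turn units 0.0 shift units [ 0.0456 -0.4955 -0.0037] len mm 124.0 tilt [-0.  0. -1.]
```

>>> move_arm(increments=[[[0,-0.02,-0.0037,0],[0,-0.04,0,0],[0,-0.05,0,0],[0,-0.05,0,0],[0,-0.05,0,0],[0,-0.05,0,0],[0,-0.05,0,0],[0,-0.05,0,0],[0,-0.05,0,0],[0,-0.04,0,0],[0,-0.03,0,0],[0,-0.0155,0,0],[0,0,0,0],[0,0,0,0]]], gripper=0)

```text
t: 17.65
tool_pos: [0.4691, 0.0202, 0.2735]
tool_rot: [0.753, 1.436, -0.753]
contact_force: [-0.3, -1.3, 0.4]
opening: 0.0856
```

```bash
python3 - <<'E'
from h import *
o=ctrl.get_obs();print(o['t'],o['tool_pos'],o['opening'])
T=np.eye(4);T[:3,:3]=R.from_rotvec(o['tool_rot']).as_matrix();T[:3,3]=o['tool_pos']
im=ctrl.get_image('wrist');save(im,'w4')
P=cloud(im,T@im['tool_from_camera']);h=P[...,2]
for r in ctrl.trace('wrist','cap_top')[:1]:
    q=P[r['region']];print('cap',r['score'],r['pixel'],np.nanpercentile(q[:,2],[50,90,98]))
J=(np.hypot(P[...,0]-.469,P[...,1]-.02)<.045)&(h>.17)&(h<.187)
print(P[J].mean(0),cv2.minAreaRect(P[J][:,:2].astype(np.float32)))
go(.469,.0202,.1507)
E
```

```text
17.65 [0.46911921 0.02016248 0.2734987 ] 0.08556544567043174
cap 0.92 [18.3, 321.3] [0.19133079 0.19252892 0.19315593]
[0.47015965 0.01992736 0.18050504] ((0.4684826731681824, 0.018725134432315826), (0.04501711577177048, 0.03397873044013977), 35.18467712402344)
yaw -55.3 turn units 0.0 shift units [ 4.914e-01 -1.600e-03 -3.000e-04] len mm 123.0 tilt [ 0.  0. -1.]
```

View pics/w4.png

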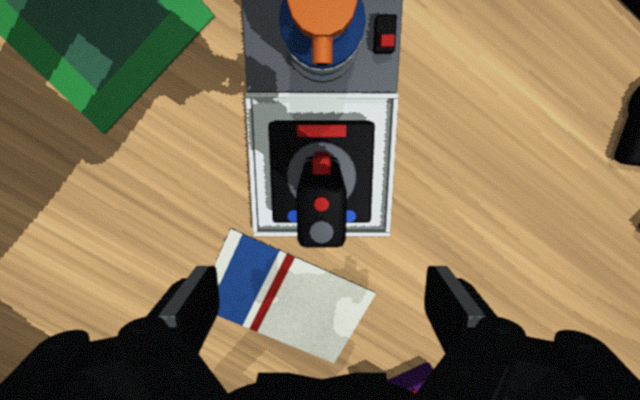

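The cap is up again (0.192 m) and the joystick is still centred in the tray, base at (170,322). Grasping and lifting it.

>>> move_arm(increments=[[[0.03,0,0,0],[0.05,0,0,0],[0.06,0,0,0],[0.06,0,0,0],[0.06,0,0,0],[0.06,0,0,0],[0.06,0,0,0],[0.05,0,0,0],[0.03,0,0,0],[0.02,0,0,0],[0.01,0,0,0],[0,0,0,0]]])

```text
t: 18.75
tool_pos: [0.4691, 0.0202, 0.1507]
tool_rot: [0.752, 1.437, -0.753]
contact_force: [-0.7, -0.0, -0.1]
opening: 0.0854
```

>>> move_arm(increments=[[[0,0,0,0],[0,0,0,0],[0,0,0,0],[0,0,0,0],[0,0,0,0],[0,0,0,0],[0,0,0,0],[0,0,0,0],[0,0,0,0],[0,0,0,0],[0,0,0,0],[0,0,0,0]]], gripper=1, squeeze=50)

```text
t: 19.75
tool_pos: [0.4694, 0.0204, 0.1517]
tool_rot: [0.753, 1.436, -0.752]
contact_force: [-1.6, 2.3, 5.1]
opening: 0.0337
```

>>> move_arm(increments=[[[-0.02,0,0,0],[-0.03,0,0,0],[-0.05,0,0,0],[-0.05,0,0,0],[-0.05,0,0,0],[-0.05,0,0,0],[-0.03,0,0,0],[-0.02,0,0,0],[0,0,0,0]]])

```text
t: 20.5
tool_pos: [0.4699, 0.0201, 0.2279]
tool_rot: [0.753, 1.434, -0.751]
contact_force: [-0.0, 0.3, -5.4]
opening: 0.0334
```

```bash
python3 - <<'E'
from h import *
go(.38,.10,.225); go(.471,.3075,.225)
E
```

```text
yaw -55.3 turn units 0.0 shift units [ 0.0105 -0.1138 -0.4675] len mm 120.0 tilt [ 0.003 -0.    -1.   ]
yaw -55.3 turn units 0.0 shift units [ 0.0113  0.6579 -0.9427] len mm 287.0 tilt [ 0.003 -0.    -1.   ]
```

>>> move_arm(increments=[[[0,-0.005,-0.02,0],[0,-0.01,-0.04,0],[0,-0.0125,-0.05,0],[0,-0.0125,-0.05,0],[0,-0.0125,-0.05,0],[0,-0.0125,-0.05,0],[0,-0.0125,-0.05,0],[0,-0.0125,-0.05,0],[0,-0.0125,-0.05,0],[0,-0.0075,-0.03,0],[0,-0.004,-0.0275,0]]])

```text
t: 21.42
tool_pos: [0.3784, 0.1008, 0.2261]
tool_rot: [0.752, 1.436, -0.752]
contact_force: [0.0, 0.3, -5.2]
opening: 0.0335
```

>>> move_arm(increments=[[[0,0.016,-0.01,0],[0,0.032,-0.02,0],[0,0.048,-0.03,0],[0,0.056,-0.035,0],[0,0.056,-0.035,0],[0,0.056,-0.035,0],[0,0.056,-0.035,0],[0,0.056,-0.035,0],[0,0.056,-0.035,0],[0,0.056,-0.035,0],[0,0.056,-0.035,0],[0,0.056,-0.035,0],[0,0.056,-0.035,0],[0,0.048,-0.03,0],[0,0.04,-0.025,0],[0,0.0217,-0.0202,0],[0,0,0,0],[0,0,0,0]]])

```text
t: 22.92
tool_pos: [0.4674, 0.3088, 0.2257]
tool_rot: [0.751, 1.437, -0.753]
contact_force: [0.1, -0.5, -5.9]
opening: 0.0336
```

```bash
python3 - <<'E'
from h import *
o=ctrl.get_obs();print(o['t'],o['tool_pos'],o['opening'],o['contact_force'])
go(.471,.3075,.155)
im=ctrl.get_image('scene');save(im,'s3')
E
```

```text
22.9167 [0.46743505 0.30881844 0.22566656] 0.033630229028405574 [ 0.1123852  -0.54258241 -5.90789733]
yaw -55.3 turn units 0.0 shift units [0.2827 0.0091 0.0124] len mm 71.0 tilt [-0.001 -0.001 -1.   ]
```

View pics/s3.png

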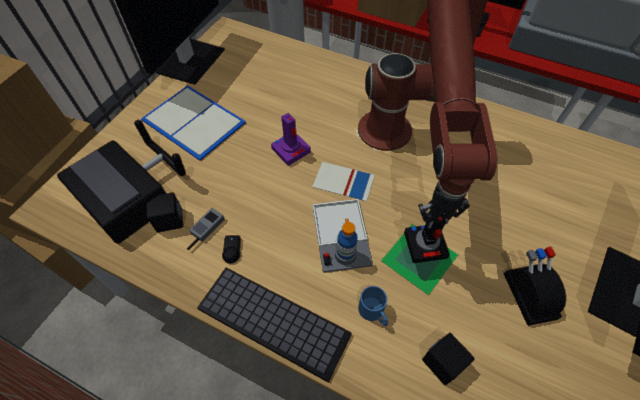

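The joystick hangs upright over the mat at (428,250), and the bystanders are unmoved. Lowering it.

>>> move_arm(increments=[[[0.01,0.0091,0.0124,0],[0.025,0,0,0],[0.035,0,0,0],[0.04,0,0,0],[0.04,0,0,0],[0.04,0,0,0],[0.03,0,0,0],[0.025,0,0,0],[0.018,0,0,0],[0.01,0,0,0],[0.005,0,0,0],[0,0,0,0],[0,0,0,0]]])

```text
t: 24.05
tool_pos: [0.4714, 0.3077, 0.1571]
tool_rot: [0.753, 1.436, -0.752]
contact_force: [-0.6, 0.1, -5.8]
opening: 0.0333
```

>>> move_arm(increments=[[[0.004,0,0,0],[0.004,0,0,0],[0.004,0,0,0],[0,0,0,0],[0,0,0,0]]])

```text
t: 24.47
tool_pos: [0.471, 0.3075, 0.1534]
tool_rot: [0.753, 1.437, -0.753]
contact_force: [0.0, 0.1, -5.2]
opening: 0.0337
```

>>> move_arm(increments=[[[0.004,0,0,0],[0.004,0,0,0],[0.004,0,0,0],[0,0,0,0]]])

```text
t: 24.8
tool_pos: [0.4712, 0.3076, 0.1508]
tool_rot: [0.753, 1.436, -0.752]
contact_force: [-0.6, 0.7, -3.1]
opening: 0.0333
```

>>> move_arm(increments=[[[0.003,0,0,0],[0.002,0,0,0],[0,0,0,0]]])

```text
t: 25.05
tool_pos: [0.4714, 0.3078, 0.1508]
tool_rot: [0.753, 1.436, -0.752]
contact_force: [-4.4, -1.2, 4.4]
opening: 0.0331
```

Standing on the mat. Releasing and rising.

>>> move_arm(increments=[[[0,0,0,0],[0,0,0,0],[0,0,0,0],[0,0,0,0],[0,0,0,0],[0,0,0,0],[0,0,0,0],[0,0,0,0],[0,0,0,0],[0,0,0,0]]], gripper=0)

```text
t: 25.88
tool_pos: [0.4711, 0.3075, 0.1493]
tool_rot: [0.753, 1.437, -0.753]
contact_force: [0.4, -0.4, 0.2]
opening: 0.0853
```

>>> move_arm(increments=[[[-0.02,0,0,0],[-0.04,0,0,0],[-0.06,0,0,0],[-0.06,0,0,0],[-0.06,0,0,0],[-0.06,0,0,0],[-0.06,0,0,0],[-0.05,0,0,0],[-0.03,0,0,0],[0,0,0,0],[0,0,0,0],[0,0,0,0]]])

```text
t: 26.88
tool_pos: [0.4707, 0.3073, 0.2582]
tool_rot: [0.752, 1.438, -0.754]
contact_force: [0.2, -0.5, 0.4]
opening: 0.0852
```

```bash
python3 - <<'E'
from h import *
o=ctrl.get_obs();print(o['t'],o['tool_pos'],o['opening'],o['contact_force'])
T=np.eye(4);T[:3,:3]=R.from_rotvec(o['tool_rot']).as_matrix();T[:3,3]=o['tool_pos']
im=ctrl.get_image('wrist');save(im,'w5')
P=cloud(im,T@im['tool_from_camera']);h=P[...,2];D=np.hypot(P[...,0]-.471,P[...,1]-.3075)<.09
for n,m in(('top',D&(h>.17)&(h<.187)),('base',D&(h>.03)&(h<.042))):
    print(n,P[m][:,2].mean(),cv2.minAreaRect(P[m][:,:2].astype(np.float32)))
E
```

```text
26.8833 [0.47068332 0.30730017 0.25823071] 0.08521095247669153 [ 0.16556921 -0.49665996  0.3861609 ]
top 0.17956466105090887 ((0.4705442190170288, 0.3063003122806549), (0.044793251901865005, 0.03396463021636009), 34.54892349243164)
base 0.035995443343391414 ((0.4695640206336975, 0.3055393695831299), (0.10998611152172089, 0.11031794548034668), 34.63272476196289)
```

View pics/w5.png

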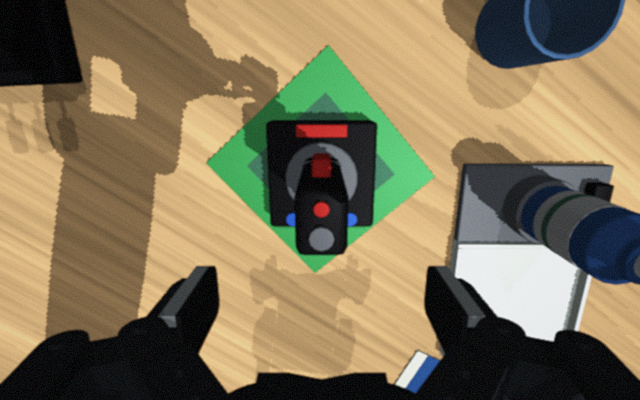

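The joystick stands upright in the middle of the mat (base at (173,322)), released, with the gripper clear. Handing in.

```bash
python3 -c "
from h import *
print(ctrl.finish_job())"
```

```text
the job is handed in; nothing more can be done
None
```

I did the whole job and handed it in at about 27 s of the 72 s; the hand-in gives no verdict.

- **Tray:** I set the joystick down centred, with its red trigger facing the can, and let go. The wrist picture showed it level between the tray walls, within about 2 mm of centre.
- **Cap:** I pressed it straight down to its stop in three small steps, because the first two readings (7.6 and 7.8 N) were below the 9 N expected right down. The last step read 12.4 N and the fingers went no lower. The cap was down for about 1 s in all. Afterwards its top measured 0.192 m, fully up, with the joystick still in place. I did not measure the timer flag.
- **Mat:** The last check shows the joystick upright, its centre within about 2 mm of the mat's centre. It is turned about 45° to the mat's sides, which the task leaves free. The gripper is open and about 6 cm above the grip, reading no contact force.
- **Other things on the desk:** By eye, the mouse, mug and radio looked unmoved in the scene picture taken just before the mat placement. I did not measure them again.

No check failed or disagreed.

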